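# Index the lamp dial and load it

### The job

Bring the round platen of the indexing dial to the side where the tall marker post stands on the base: press the dial's sprung rocker pad to lift the plunger, swing the dial round, and let the plunger drop fully home there. Then, with the dial left locked, build the lamp on the platen: the larger aluminium disc flat and centred on it, the smaller white LED disc flat and centred on top. Leave the solder station, bottle, spool and screwdriver where they are.

Things in the scene. Friction and masses are not known exactly. Their poses are not given: they have to be found in the camera images.
- base: fixed round grey base of the dial, 280 mm diameter, 12 mm thick; origin at the centre of its underside on the bench, on the dial's vertical axis. On it stands a steel ring, 80 mm mean radius, top 34 mm above the bench, with 12 slots for the plunger at 0, 30, 60... degrees from the base's x axis.
- dial (a joint): turn of the dial about the vertical axis in the base frame, rad, counter-clockwise from above positive, limits +-3. At 0 (start, locked) the platen is on the base's -x side, plunger and rocker pad on its +x side. Locked stations are the multiples of pi/6. With the plunger up the dial turns with slight friction and stays where left.
- plunger (a joint): lift of the sprung plunger, m: 0 fully home in a slot, about 0.009 when its tip rides on the ring between slots, 0.013 fully lifted. It is a 12 mm steel pin with a 26 mm black cap (top 95 mm above the bench), 80 mm from the dial axis, across from the platen. Spring 6 to 9 N. Its round tip finds a slot from about 2 degrees off.
- platen (a point): centre of the top face of the round steel platen on the dial, 68 mm diameter, top face 52 mm above the bench, 40 mm from the dial axis. x axis points from the platen to the dial axis (towards the plunger), z up; it turns with the dial.
- pad (a point): top of the raised rounded bar across the rocker's steel pad, to be pressed by a fingertip: 145 mm from the dial axis, beyond the plunger, across from the platen; at rest 79 mm above the bench, 7 mm above the pad. The pad is 44 mm long (radially), 52 mm clear between two upright side cheeks, 6 mm thick, 15 mm above the bar. x points outward. A pressing fingertip carries the dial by pushing a cheek.
- rocker (a joint): tip of the rocker that lifts the plunger, rad: 0 at rest, 0.36 lifts the plunger 10 mm (clear of the ring; bar pressed down 13 mm), 0.46 is the stop (bar down 16 mm). It tips about a level pin 108 mm from the dial axis and 70 mm above the bench, turns with the dial, and springs back when let go. Pressing takes about 8 N on the bar.
- mark: tall marker post fixed on the base at the loading station: plain steel cylinder 26 mm diameter, 28 mm tall, 120 mm from the dial axis; origin at the centre of its foot. Three flat steel caps, 14 mm diameter and 4 mm tall, sit at the other possible places (60 or 90 degrees either side of the platen's start).
- tray: fixed shallow red tray, 270 x 150 mm, walls 18 mm high and 5 mm thick, floor 5 mm, one divider across the middle making two square compartments side by side along its x; origin under its centre. Each compartment holds one disc.
- heatsink: larger disc, plain aluminium, 60 mm diameter, 10 mm thick; origin at the centre of its underside.
- ledboard: smaller disc, white with six small yellow chips on top, 46 mm diameter, 8 mm thick; origin at the centre of its underside.
- station: black solder station, 130 x 150 mm, 100 mm tall, fixed to the bench; origin under its centre. Across the dial from the tray.
- flux: white bottle, 42 mm diameter, 95 mm tall, standing beyond the dial; origin under its centre. Leave alone.
- spool: metal solder spool, 56 mm diameter, 40 mm tall, standing beyond the dial; origin under its centre. Leave alone.
- driver: screwdriver with blue handle, 170 mm long, lying beyond the dial; x axis from handle to tip. Leave alone.
Things that resemble listed ones, but are neither listed nor needed, are in the scene too. What is shaped like the heatsink but black is not meant.

How it is judged:
By the outcome, as a careful person would: the job done as asked, in the order asked, and still so for the second after the job is handed in, with the robot touching nothing.
It also fails if it takes over 67 s, if anything falls off the work surface, if the arm or the gripper's body presses on something with over 40 N, if the wrist force passes 120 N, or if a joint passes its speed limit or range.

### The arm

A 6-joint arm with a two-finger parallel gripper is mounted at the origin on the work surface. World frame = base frame: x ahead of the robot, y to its left, z up, the work surface at z = 0. Lengths are in m, angles in rad, forces in N, time in s.
With the tool pointing down it reaches from about 0.375 to 0.9 m from the base axis. Payload 3.1 kg.
Tool frame: the origin (TCP) lies midway between the tips of the shut fingers; the grasp point (between the pads) lies 19 mm behind it (manip.pinch_z is the distance from the TCP to the grasp point, in m); z points along the fingers, y is the line along which they close (so a half turn about z gives the same grasp; the last joint's range is limited). The gripper opens to 85 mm and grips with 20 to 120 N. Pads are 22 mm wide; open, the fingers measure 114 mm over their backs; the gripper's body (76 mm by 85 mm) begins 54 mm behind the grasp point. The pads swing forward as they close: fully open they stand 13 mm farther back than shut.
Start: joints at [-1.448, 0.527, 1.433, -0, 1.181, -0.178], TCP at [0.185, -0.597, 0.207] pointing down, gripper open.
Joint ranges: [-3.08, 3.08], [-0.75, 2.2], [0.22, 2.44], [-1.43, 4.57], [0, 2.65], [-2.85, 2.85]. Speed limits (rad/s): [2.79, 2.79, 3.14, 3.14, 3.14, 3.14].

### API

Orientations are given as a unit quaternion [x, y, z, w].
In Python, from station import manip, viewer, ticket gives the robot as it stands.
- The arm moves only by the shell command python3 -m creep 'ROWS' [FORCE]. ROWS is JSON, a list of rows, each an object with "slide": the shift along the tool's x, y, z in cm, a list of three; "angular": the turn, a rotation vector about the tool's x, y, z in rad, a list of three; "claw": the opening, from -1 (shut) to 1 (fully open). A call has 1 to 10 rows; each row shifts and turns the commanded pose from where the row before left it, along the tool's axes as they then stand; what a row does not reach is not made up. A row lasts 1/12 s, in which the tool goes at most 41.7 mm and 7.16 degrees, less where a joint would pass 70% of its speed; a pose out of reach is approached as far as the arm can. A call with a gripper value outside its range is refused whole. The fingers move at their own pace and stop on an object; FORCE is the grip in N (left out, the last holds). Time passes only in rows, so rows that do not move let the fingers close. It gives the time, the measured TCP pose, the force, the opening and the grip force at its end, in the units of the state.
- manip.sense(): the state, without advancing time (a new reading comes with each control period).
- viewer.snapshot(name): name is "scene" or "top" or "wrist"; returns the picture (400x640x3 uint8, blue, green, red); there is no depth.
- viewer.calibration(name): a dict with "fov_y" (degrees; the focal length in pixels is half the picture's height over the tangent of half this angle, whatever the lens; pixels are square), "cx", "cy" (the principal point, pixels), "T" (4x4, takes a point from camera to world coordinates); the wrist camera has in their place "tool_from_camera" (4x4, takes a point from camera to tool coordinates, whose origin is the TCP and whose axes are the flange's). Camera axes: x right, y up, looking along -z (the intrinsics and any distortion apply to the point x, -y, -z); pixel columns grow to the right and rows downward; lengths in m; the calibration is good to about 2 mm. A picture is of the moment at which its call begins: read the wrist's pose just before it. calibration takes no time and is no camera call.
- ticket.sign_off(): hands the job in; it is judged then, once.
The state is a dict: "t": time; "q": joint angles; "qd": joint speeds; "tau": joint torques, N m; "tcp_pos": TCP position; "tool_rot": TCP orientation; "force": force on the tool from outside, world axes, zero at the start; "ft_torque": the same for the moment, N m; "finger_gap": opening from 0.0 (shut) to 1.0 (fully open); "gripper_force": force on a finger pad.
Only numpy, scipy, OpenCV 4.12 (cv2) and the standard library are available. Lean on these libraries where they do the work, as an engineer would, in place of code of your own. Each camera call takes 0.05 s, during which the arm holds its last target. There are 200 camera calls.

## Working session

There is one attempt and no reset: what is moved stays moved. The work goes in short steps, Python scripts to look and compute and a shell command to move; the robot and the scene stay as the last step left them, time stands still between calls to the robot, and variables do not carry over. Pictures are saved under pics/ and viewed, at most 10 in all, crops included, and the job is handed in when it is done.

```bash
ls; mkdir -p pics
python3 - <<'E'
from station import manip, viewer
import cv2,numpy as np
for n in("scene","top","wrist"):
    c=viewer.calibration(n); print(n,{k:(np.round(v,4).tolist()) for k,v in c.items()})
a=viewer.snapshot("scene");b=viewer.snapshot("top")
cv2.imwrite("pics/scene.png",a);cv2.imwrite("pics/top.png",b)
print(manip.sense()); print(manip.pinch_z)
E
```

```text
pics
scene {'fov_y': 51.7087, 'cx': 324.9328, 'cy': 198.0633, 'T': [[0.2327, -0.7542, 0.614, 1.2435], [0.9725, 0.184, -0.1426, -0.0967], [-0.0054, 0.6303, 0.7763, 0.8956], [0.0, 0.0, 0.0, 1.0]]}
top {'fov_y': 42.5124, 'cx': 320.5754, 'cy': 197.0839, 'T': [[0.0022, 0.9955, -0.0943, 0.4951], [-0.9999, 0.0038, 0.0165, 0.0735], [0.0168, 0.0942, 0.9954, 1.389], [0.0, 0.0, 0.0, 1.0]]}
wrist {'fov_y': 68.5247, 'cx': 321.9217, 'cy': 207.5524, 'tool_from_camera': [[-0.0008, 0.9615, 0.2748, 0.0708], [1.0, 0.0005, 0.0009, -0.0012], [0.0007, 0.2748, -0.9615, -0.1673], [0.0, 0.0, 0.0, 1.0]]}
{'t': 0.1, 'q': array([-1.44849134e+00,  5.28364535e-01,  1.43372336e+00, -9.19581116e-06,
        1.18141383e+00, -1.78494075e-01]), 'qd': array([ 0.0027894 , -0.00191232, -0.00289155, -0.0009834 , -0.00026718,
       -0.00107092]), 'tau': array([ 8.70730328e-04, -4.43301916e+01, -1.78586662e+01, -1.68624670e-04,
        3.83797305e-03, -7.96016053e-06]), 'tcp_pos': array([ 0.18512379, -0.596258  ,  0.20615301]), 'tool_rot': array([ 9.88710581e-01,  1.49834827e-01,  2.25633222e-05, -9.54277832e-04]), 'force': array([ 0.53779031, -0.05444019, -0.01147336]), 'ft_torque': array([ 0.01313624,  0.02546503, -0.03272995]), 'gripper_force': 0.0, 'finger_gap': 1.0036636129948613}
0.0187
```

View pics/top.png

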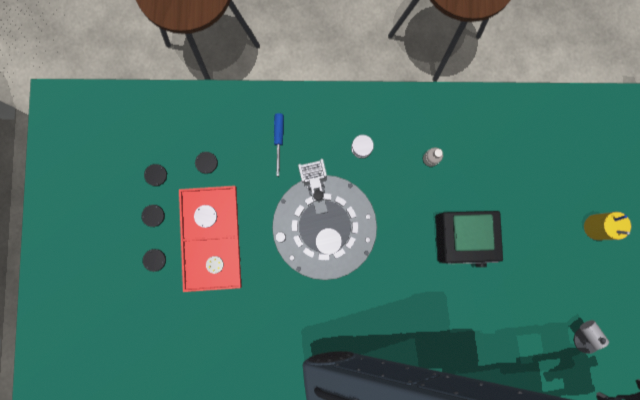

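View pics/scene.png

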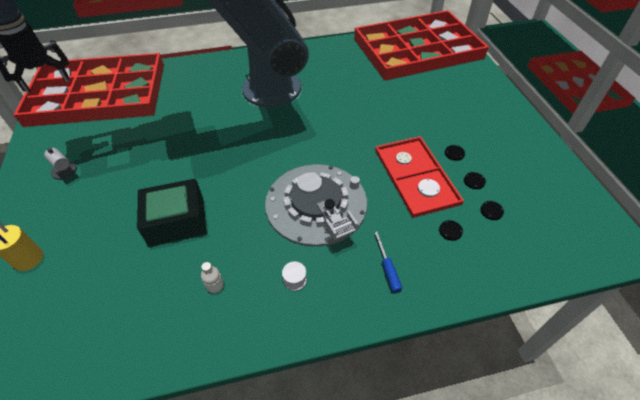

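The top view shows the dial at (325,227), the platen at (328,241) and the pad at (312,170). The post candidates are (280,237), which looks big and casts a shadow, and small caps at (368,216), (367,240) and thereabouts. In the tray, the plain disc is at (205,216) and the chipped disc at (214,265). The black discs outside the tray are decoys. I'll confirm these in one enlarged crop.

Run:
```python
import cv2,numpy as np
a=cv2.imread("pics/top.png")[145:295,175:385]; b=cv2.imread("pics/scene.png")[130:255,255:470]
A=cv2.resize(a,None,fx=3.7,fy=3.7,interpolation=cv2.INTER_CUBIC)
cv2.imwrite("pics/c1.png",A)
cv2.imwrite("pics/c2.png",cv2.resize(b,None,fx=3.7,fy=3.7,interpolation=cv2.INTER_CUBIC))
```

```text
(no output)
```

View pics/c1.png

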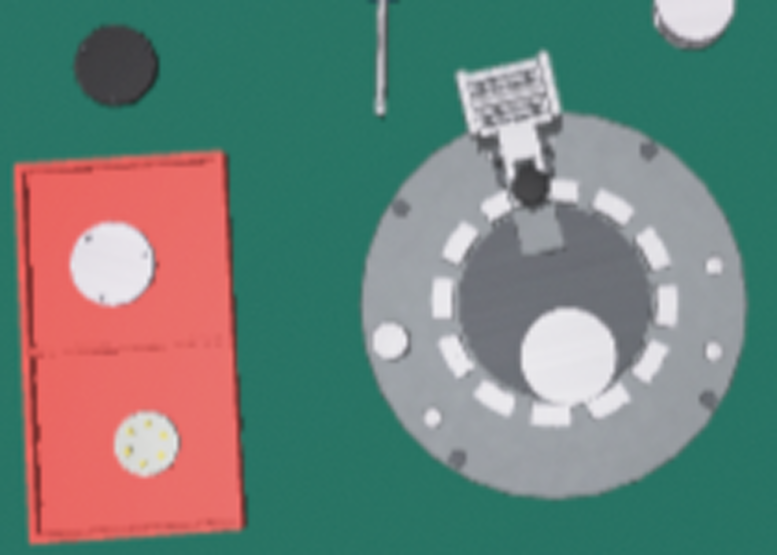

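View pics/c2.png

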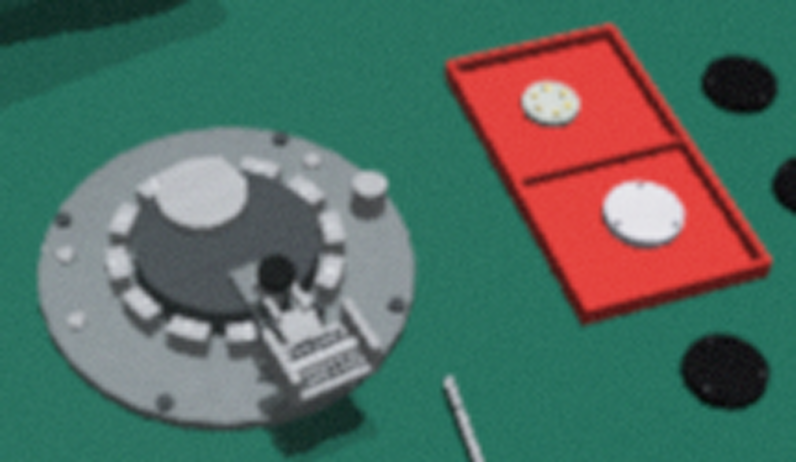

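The crop confirms it: the tall post is at c1 (390,341), which is full-image (280,237). It is wide and tall with a shadow, while the three small caps are at (432,417), (714,265) and (713,351). The heatsink is at c1 (112,263) and the chipped LED board at (146,443). Next I triangulate from the two views.

```bash
cat > h.py <<'E'
import numpy as np,cv2
from scipy.spatial.transform import Rotation as R
from station import manip,viewer
def cam(n,s=None):
    c=viewer.calibration(n); f=200/np.tan(np.radians(c["fov_y"])/2)
    if n=="wrist":
        T=np.eye(4);T[:3,:3]=R.from_quat(s["tool_rot"]).as_matrix();T[:3,3]=s["tcp_pos"];T=T@np.array(c["tool_from_camera"])
    else: T=np.array(c["T"])
    return f,c["cx"],c["cy"],T
def ray(C,p):
    f,cx,cy,T=C; d=T[:3,:3]@np.array([(p[0]-cx)/f,-(p[1]-cy)/f,-1]); return T[:3,3],d/np.linalg.norm(d)
def tri(*L):
    A=np.zeros((3,3));b=np.zeros(3)
    for C,p in L:
        o,d=ray(C,p);P=np.eye(3)-np.outer(d,d);A+=P;b+=P@o
    X=np.linalg.solve(A,b); return X,[round(float(np.linalg.norm(np.cross(X-ray(C,p)[0],ray(C,p)[1])))*1e3,1) for C,p in L]
def atz(C,p,z):
    o,d=ray(C,p); return o+d*(z-o[2])/d[2]
def proj(C,X):
    f,cx,cy,T=C; x=T[:3,:3].T@(np.array(X)-T[:3,3]); return np.array([cx-f*x[0]/x[2],cy+f*x[1]/x[2]])
def blob(img,p,tol,r=20):
    "centroid of flood-filled region around seed"
    m=np.zeros((img.shape[0]+2,img.shape[1]+2),np.uint8)
    cv2.floodFill(cv2.GaussianBlur(img,(3,3),0),m,(int(p[0]),int(p[1])),0,(tol,)*3,(tol,)*3,4|(255<<8)|cv2.FLOODFILL_MASK_ONLY|cv2.FLOODFILL_FIXED_RANGE)
    m=m[1:-1,1:-1]; k=np.zeros_like(m);cv2.circle(k,(int(p[0]),int(p[1])),r,255,-1);m&=k
    M=cv2.moments(m,True); return (M["m10"]/M["m00"],M["m01"]/M["m00"]),M["m00"]
E
python3 - <<'E'
from h import *
a=cv2.imread("pics/top.png");b=cv2.imread("pics/scene.png")
S,T=cam("scene"),cam("top")
g1=lambda x,y:((x+.5)/3.7+174.5,(y+.5)/3.7+144.5)
g2=lambda x,y:((x+.5)/3.7+254.5,(y+.5)/3.7+129.5)
np.set_printoptions(precision=4,suppress=True)
I=dict(mark=((390,341),(370,184)),capA=((432,417),(312,160)),capB=((714,265),(75,319)),capC=((713,351),(65,254)),
 heatsink=((112,263),(644,211)),led=((146,443),(551,102)),platen=((568,356),(202,192)),plunger=((531,186),(277,272)),
 bar=((511,95),(326,357)),base=((553,305),(228,276)),trayfarL=((16,165),(769,265)),trayfarR=((224,152),(586,320)),traynearR=((243,527),(449,65)),traynearL=((32,541),(613,27)))
for n,(p,q) in I.items():
    p,q=g1(*p),g2(*q); s=""
    if n in("heatsink","led","platen"):
        (p,x),(q,y)=blob(a,p,50),blob(b,q,45); s=(x,y)
    X,e=tri((T,p),(S,q)); print(n,X,e,np.round(p,1),np.round(q,1),s)
E
```

```text
mark [0.5183 0.1571 0.0362] [0.0, 0.0] [280.  236.8] [354.6 179.4] 
capA [0.4642 0.1273 0.0134] [0.6, 0.6] [291.4 257.3] [339.  172.9] 
capB [ 0.574  -0.0769  0.0135] [1.4, 1.4] [367.6 216.3] [274.9 215.9] 
capC [ 0.512  -0.0752  0.0129] [0.7, 0.7] [367.3 239.5] [272.2 198.3] 
heatsink [0.5741 0.3593 0.0123] [0.6, 0.6] [204.8 215.7] [428.6 186.7] (375.0, 238.0)
led [0.4449 0.3323 0.01  ] [0.5, 0.5] [214.1 264.5] [403.4 157.1] (225.0, 106.0)
platen [0.5005 0.0309 0.0483] [1.4, 1.4] [328.9 243.8] [309.3 179.9] (651.0, 460.0)
plunger [0.6239 0.0585 0.0887] [0.3, 0.3] [318.1 194.9] [329.5 203.1] 
bar [0.6894 0.0739 0.0746] [1.8, 1.8] [312.7 170.3] [342.7 226.1] 
base [ 0.5456  0.0406 -0.0069] [0.1, 0.1] [324.1 227.1] [316.3 204.2] 
trayfarL [0.6448 0.4296 0.0117] [1.1, 1.1] [179.  189.2] [462.5 201.3] 
trayfarR [0.6561 0.2814 0.0055] [0.0, 0.0] [235.2 185.7] [413.  216.1] 
traynearR [0.3864 0.2631 0.0118] [1.0, 1.0] [240.3 287.1] [376.  147.2] 
traynearL [0.3763 0.4121 0.0125] [0.5, 0.5] [183.3 290.9] [420.3 136.9]
```

The geometry is consistent. The axis is at about (0.546, 0.0405), the base yaw is about 13.3°, and the post is opposite capB, so it sits at dial = −90°. Triangulated heights all read about 3 mm low against the sheet. Now I move over the pad with the gripper shut.

```bash
python3 -m creep '[{"slide":[3.23,-2.34,0],"angular":[0,0,0],"claw":-1},{"slide":[3.23,-2.34,0],"angular":[0,0,0],"claw":-1},{"slide":[3.23,-2.34,0],"angular":[0,0,0],"claw":-1},{"slide":[3.23,-2.34,0],"angular":[0,0,0],"claw":-1},{"slide":[3.23,-2.34,0],"angular":[0,0,0],"claw":-1},{"slide":[3.23,-2.34,0],"angular":[0,0,0],"claw":-1},{"slide":[3.23,-2.34,0],"angular":[0,0,0],"claw":-1},{"slide":[3.23,-2.34,0],"angular":[0,0,0],"claw":-1},{"slide":[3.23,-2.34,0],"angular":[0,0,0],"claw":-1},{"slide":[3.23,-2.34,0],"angular":[0,0,0],"claw":-1}]' 40
python3 -m creep '[{"slide":[3.23,-2.34,0],"angular":[0,0,0],"claw":-1},{"slide":[3.23,-2.34,0],"angular":[0,0,0],"claw":-1},{"slide":[3.23,-2.34,0],"angular":[0,0,0],"claw":-1},{"slide":[3.23,-2.34,0],"angular":[0,0,0],"claw":-1},{"slide":[3.23,-2.34,0],"angular":[0,0,0],"claw":-1},{"slide":[3.23,-2.34,0],"angular":[0,0,0],"claw":-1},{"slide":[3.23,-2.34,0],"angular":[0,0,0],"claw":-1},{"slide":[2.0,-1.4,0],"angular":[0,0,0.034],"claw":-1},{"slide":[0,0,0],"angular":[0,0,0.034],"claw":-1},{"slide":[0,0,0],"angular":[0,0,0],"claw":-1}]'
python3 - <<'E'
from h import *
for i in range(2):
    s=manip.sense(); w=viewer.snapshot("wrist"); 
C=cam("wrist",s); cv2.imwrite("pics/w1.png",w)
print(s["tcp_pos"],s["q"],R.from_quat(s["tool_rot"]).as_matrix()[:,0],s["finger_gap"])
print(proj(C,[.687,.0739,.079]),proj(C,[.546,.0405,.052]))
E
```

```text
t: 0.93
tcp_pos: [0.425, -0.2758, 0.2068]
tool_rot: [0.989, 0.15, -0.0, -0.0]
force: [1.1, -0.5, 0.3]
finger_gap: -0.0
gripper_force: 0.0
t: 1.77
tcp_pos: [0.6071, -0.0331, 0.2063]
tool_rot: [0.993, 0.118, -0.001, -0.0]
force: [0.5, 0.1, 0.3]
finger_gap: 0.003
gripper_force: 0.0
[ 0.60642498 -0.03415412  0.20631064] [-2.39886989e-01  5.05034778e-01  1.47800644e+00 -3.18953595e-04
  1.16008009e+00  1.09590510e+00] [ 0.97248248  0.23297123 -0.00149314] -0.00021962447744286473
[231.11779755  86.93213517] [248.53802041 224.12003802]
```

View pics/w1.png

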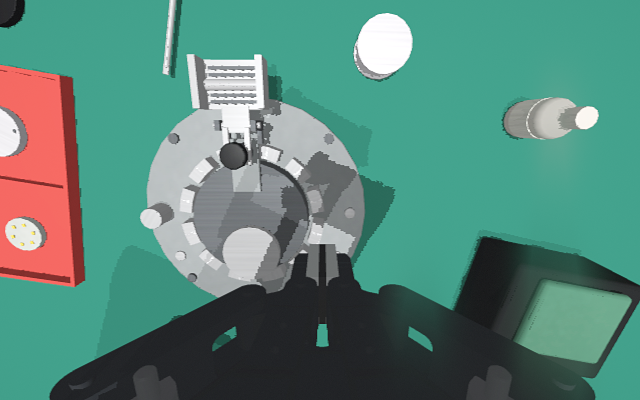

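The wrist view shows the bar at (228,86), against a prediction of (231,87), so the model is good. The tray is at left and the station at right, with nothing near the pad. I'll move over the bar and press.

```bash
python3 -m creep '[{"slide":[2.6,-2.07,0],"angular":[0,0,0],"claw":-1},{"slide":[2.6,-2.07,0],"angular":[0,0,0],"claw":-1},{"slide":[2.6,-2.07,0],"angular":[0,0,0],"claw":-1},{"slide":[2.6,-2.07,0],"angular":[0,0,0],"claw":-1},{"slide":[0,0,3.5],"angular":[0,0,0],"claw":-1},{"slide":[0,0,3.5],"angular":[0,0,0],"claw":-1},{"slide":[0,0,3],"angular":[0,0,0],"claw":-1},{"slide":[0,0,1],"angular":[0,0,0],"claw":-1},{"slide":[0,0,0],"angular":[0,0,0],"claw":-1},{"slide":[0,0,0],"angular":[0,0,0],"claw":-1}]'
python3 -m creep '[{"slide":[0,0,0.5],"angular":[0,0,0],"claw":-1},{"slide":[0,0,0.5],"angular":[0,0,0],"claw":-1},{"slide":[0,0,0],"angular":[0,0,0],"claw":-1}]'
python3 -m creep '[{"slide":[0,0,0.5],"angular":[0,0,0],"claw":-1},{"slide":[0,0,0.5],"angular":[0,0,0],"claw":-1},{"slide":[0,0,0.5],"angular":[0,0,0],"claw":-1},{"slide":[0,0,0],"angular":[0,0,0],"claw":-1},{"slide":[0,0,0],"angular":[0,0,0],"claw":-1}]'
```

```text
t: 2.7
tcp_pos: [0.6891, 0.0686, 0.0974]
tool_rot: [0.993, 0.116, 0.0, 0.0]
force: [0.1, -0.1, 0.1]
finger_gap: 0.001
gripper_force: 0.0
t: 2.95
tcp_pos: [0.6892, 0.0693, 0.0879]
tool_rot: [0.993, 0.116, 0.001, 0.0]
force: [0.3, 0.3, -0.2]
finger_gap: -0.002
gripper_force: 0.0
t: 3.37
tcp_pos: [0.6884, 0.0697, 0.0713]
tool_rot: [0.993, 0.116, -0.001, -0.0]
force: [0.8, 0.4, -0.1]
finger_gap: 0.003
gripper_force: 0.0
```

```bash
python3 -m creep '[{"slide":[0,0,0.3],"angular":[0,0,0],"claw":-1},{"slide":[0,0,0.3],"angular":[0,0,0],"claw":-1},{"slide":[0,0,0],"angular":[0,0,0],"claw":-1}]'
python3 - <<'E'
from h import *
s=manip.sense(); t=viewer.snapshot("top");sc=viewer.snapshot("scene")
A=cv2.resize(t[130:230,270:370],None,fx=4,fy=4,interpolation=cv2.INTER_CUBIC)
B=cv2.resize(sc[150:250,290:390],None,fx=4,fy=4,interpolation=cv2.INTER_CUBIC)
cv2.imwrite("pics/p1.png",np.hstack([A,B]))
print(proj(cam("scene"),s["tcp_pos"]),proj(cam("top"),s["tcp_pos"]),s["force"])
E
```

```text
t: 3.62
tcp_pos: [0.6884, 0.0696, 0.0653]
tool_rot: [0.993, 0.116, -0.001, -0.0]
force: [0.2, -0.8, -1.4]
finger_gap: 0.002
gripper_force: 0.0
[340.09169129 228.33516123] [313.70232689 171.03069417] [ 0.163567   -0.77345012 -1.35791612]
```

View pics/p1.png

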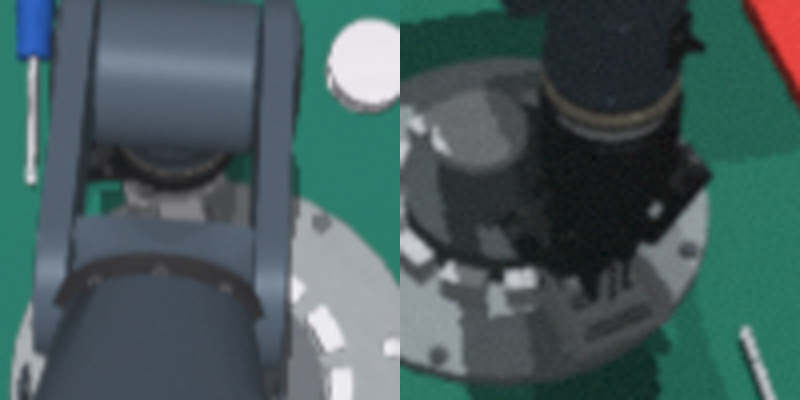

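The tip is between the cheeks at the pad, but the force is still small. I'll press a little further and watch it.

```bash
python3 -m creep '[{"slide":[0,0,0.2],"angular":[0,0,0],"claw":-1},{"slide":[0,0,0],"angular":[0,0,0],"claw":-1},{"slide":[0,0,0],"angular":[0,0,0],"claw":-1}]'
python3 -c "
from station import manip
s=manip.sense();print(s['force'],s['ft_torque'],s['tau'])"
python3 -m creep '[{"slide":[0,0,0.2],"angular":[0,0,0],"claw":-1},{"slide":[0,0,0],"angular":[0,0,0],"claw":-1},{"slide":[0,0,0],"angular":[0,0,0],"claw":-1}]'
python3 -c "
from station import manip
s=manip.sense();print(s['force'],s['ft_torque'],s['tau'])"
```

```text
t: 3.97
tcp_pos: [0.6888, 0.0696, 0.0639]
tool_rot: [0.993, 0.116, -0.0, -0.0]
force: [0.6, 0.3, 0.2]
finger_gap: -0.001
gripper_force: 0.0
[0.57371357 0.29474405 0.21454046] [ 0.00863356 -0.0515645  -0.04077402] [-5.35523592e-03 -5.19188118e+01 -1.50351083e+01 -3.43798438e-04
 -1.65982659e-03 -5.08353381e-06]
t: 4.22
tcp_pos: [0.6887, 0.0696, 0.0619]
tool_rot: [0.993, 0.116, -0.0, -0.0]
force: [0.3, 0.8, 0.3]
finger_gap: 0.001
gripper_force: 0.0
[0.25662511 0.81201833 0.26205452] [-0.00081734 -0.02252713 -0.02211375] [-6.76676980e-03 -5.19807959e+01 -1.49780667e+01 -4.63039523e-04
 -1.25921244e-03  1.11743753e-05]
```

Run:
```python
from h import *
s=manip.sense(); w=viewer.snapshot("wrist");C=cam("wrist",s); cv2.imwrite("pics/w2.png",w)
a=np.radians(13.4);u=np.array([np.cos(a),np.sin(a),0]);O=np.array([.546,.0405,0])
for r,z in((.145,.079),(.08,.095),(.108,.07)): print(r,proj(C,O+u*r+[0,0,z]))
print(proj(C,s["tcp_pos"]))
```

```text
0.145 [315.98507069 256.40991753]
0.08 [316.26194846 373.68839129]
0.108 [316.71514282 304.54501562]
[324.32238253 243.42655057]
```

View pics/w2.png

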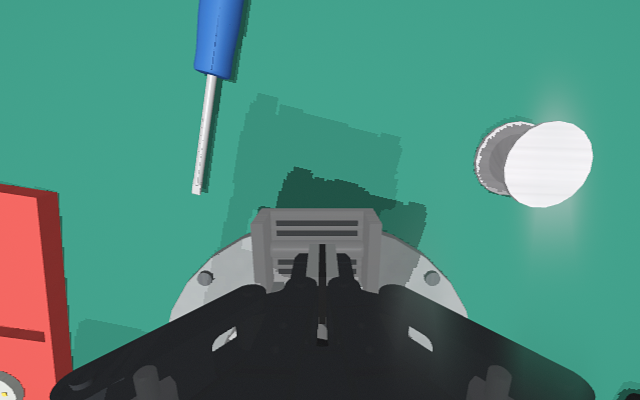

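Run:
```python
from h import *
s=manip.sense(); C=cam("wrist",s)
a=np.radians(13.4);u=np.array([np.cos(a),np.sin(a),0]);v=np.array([-np.sin(a),np.cos(a),0]);O=np.array([.546,.0405,0])
for th in(0,.2,.36,.46):
    def P(r,z,y): 
        x,h=r-.108,z-.07
        return O+u*(.108+x*np.cos(th)+h*np.sin(th))+v*y+np.array([0,0,.07+h*np.cos(th)-x*np.sin(th)])
    print(th,"outer floor",proj(C,P(.167,.072,0)).round(0),"cheek top outer",proj(C,P(.167,.094,.028)).round(0),proj(C,P(.167,.094,-.028)).round(0),"bar",proj(C,P(.145,.079,0)).round(0))
```

```text
0 outer floor [316. 215.] cheek top outer [258. 229.] [372. 229.] bar [316. 256.]
0.2 outer floor [316. 210.] cheek top outer [262. 214.] [369. 214.] bar [316. 249.]
0.36 outer floor [317. 210.] cheek top outer [266. 207.] [366. 207.] bar [316. 245.]
0.46 outer floor [317. 211.] cheek top outer [268. 204.] [365. 204.] bar [317. 244.]
```

Compared with the model, the pad's outer cheek edge at row 208 (x 258–380) and its bar at about row 243 fit a tip of about 0.36–0.46 rad, so the rocker is down even though the force reads about 0. I'll ease up 1 mm and start swinging clockwise.

```bash
python3 -m creep '[{"slide":[0,0.3,-0.1],"angular":[0,0,0.02],"claw":-1},{"slide":[-0.095,1.266,0],"angular":[0,0,0.0873],"claw":-1},{"slide":[-0.095,1.266,0],"angular":[0,0,0.0873],"claw":-1},{"slide":[0,0,0],"angular":[0,0,0],"claw":-1},{"slide":[0,0,0],"angular":[0,0,0],"claw":-1}]'
cat > lag.py <<'E'
from h import *
s=manip.sense(); w=viewer.snapshot("wrist")
t=cv2.imread("pics/w2.png")[202:238,248:392]
m=cv2.matchTemplate(w[150:300,180:460],t,cv2.TM_CCOEFF_NORMED); _,v,_,l=cv2.minMaxLoc(m)
O=np.array([.546,.0405]);d=s["tcp_pos"][:2]-O
print("match %.2f shift"%v,l[0]+180-248,l[1]+150-202,"polar %.1f r %.4f yaw %.1f"%(np.degrees(np.arctan2(d[1],d[0])),np.hypot(*d),np.degrees(R.from_quat(s["tool_rot"]).as_euler("ZYX")[0])),"z %.4f"%s["tcp_pos"][2],s["force"].round(1),"q6 %.2f"%s["q"][5])
cv2.imwrite("pics/lag.png",w)
E
python3 lag.py
```

```text
t: 4.68
tcp_pos: [0.6918, 0.0503, 0.0634]
tool_rot: [1.0, 0.017, 0.001, -0.007]
force: [1.3, 20.8, 1.6]
finger_gap: 0.001
gripper_force: 11.7
match 0.40 shift -17 0 polar 3.9 r 0.1462 yaw 2.0 z 0.0634 [ 1.3 20.8  1.6] q6 1.43
```

A 21 N side force means the dial is still locked. I'll look closely before doing more.

Run:
```python
from h import *
s=manip.sense();w=cv2.imread("pics/lag.png");sc=viewer.snapshot("scene");w2=cv2.imread("pics/w2.png")
f=lambda i,r:cv2.resize(i,r,interpolation=cv2.INTER_CUBIC)
A=f(w[190:340,220:420],(400,300));B=f(w2[190:340,220:420],(400,300));D=f(sc[165:265,275:407],(400,300))
o=cv2.imread("pics/scene.png");E=f(o[165:265,275:407],(400,300))
cv2.imwrite("pics/p2.png",np.vstack([np.hstack([A,B]),np.hstack([D,E])]))
S=cam("scene");print((proj(S,s["tcp_pos"])-[275,165])*3.03)
```

```text
[175.08452056 201.33026673]
```

View pics/p2.png

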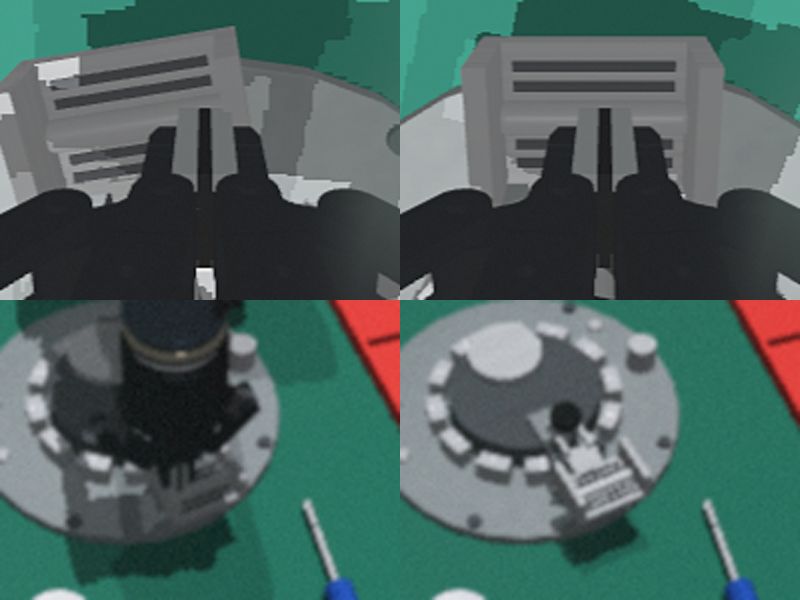

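In w2 the inner width between the cheeks is about 95 px. That fits a pad at rest height (92 px expected) rather than a tipped one (83 px). So the tip is still above the bar and the real fingertips sit higher than I assumed. I'll back off the cheek and descend in small steps, watching the force.

```bash
python3 -m creep '[{"slide":[-0.016,-1.27,0],"angular":[0,0,-0.0873],"claw":-1},{"slide":[-0.016,-1.27,0],"angular":[0,0,-0.0873],"claw":-1},{"slide":[0,0,0],"angular":[0,0,-0.02],"claw":-1},{"slide":[0,0,0.2],"angular":[0,0,0],"claw":-1},{"slide":[0,0,0],"angular":[0,0,0],"claw":-1}]'
python3 lag.py
python3 -m creep '[{"slide":[0,0,0.3],"angular":[0,0,0],"claw":-1},{"slide":[0,0,0],"angular":[0,0,0],"claw":-1}]'; python3 lag.py
```

```text
t: 5.2
tcp_pos: [0.6895, 0.0659, 0.0607]
tool_rot: [0.993, 0.115, -0.0, 0.0]
force: [-0.6, -0.7, -0.1]
finger_gap: -0.0
gripper_force: 0.0
match 0.94 shift -4 1 polar 10.0 r 0.1457 yaw 13.2 z 0.0607 [-0.6 -0.7 -0.1] q6 1.28
t: 5.42
tcp_pos: [0.6893, 0.0657, 0.0574]
tool_rot: [0.993, 0.115, -0.0, -0.0]
force: [0.2, 0.4, 0.8]
finger_gap: -0.002
gripper_force: 0.0
match 0.94 shift -4 2 polar 10.0 r 0.1455 yaw 13.2 z 0.0574 [0.2 0.4 0.8] q6 1.27
```

```bash
for i in 1; do
python3 -m creep '[{"slide":[0,0,0.3],"angular":[0,0,0],"claw":-1},{"slide":[0,0,0],"angular":[0,0,0],"claw":-1}]' | grep -E "pos|force"
python3 -m creep '[{"slide":[0,0,0.3],"angular":[0,0,0],"claw":-1},{"slide":[0,0,0],"angular":[0,0,0],"claw":-1}]' | grep -E "pos|force"
python3 -m creep '[{"slide":[0,0,0.3],"angular":[0,0,0],"claw":-1},{"slide":[0,0,0],"angular":[0,0,0],"claw":-1}]' | grep -E "pos|force"
done; python3 lag.py
```

```text
tcp_pos: [0.6898, 0.0662, 0.0548]
force: [0.4, -0.8, 0.4]
gripper_force: 0.3
tcp_pos: [0.6903, 0.0664, 0.0525]
force: [0.4, -0.5, 4.2]
gripper_force: 2.0
tcp_pos: [0.6907, 0.0665, 0.0497]
force: [0.6, 0.1, 4.8]
gripper_force: 2.3
match 0.91 shift -3 6 polar 10.2 r 0.1470 yaw 13.3 z 0.0497 [0.6 0.1 4.8] q6 1.27
```

Contact is at TCP z of about 0.054. Now I press about 14.5 mm from there.

```bash
python3 -m creep '[{"slide":[0,0,0.3],"angular":[0,0,0],"claw":-1},{"slide":[0,0,0.3],"angular":[0,0,0],"claw":-1},{"slide":[0,0,0],"angular":[0,0,0],"claw":-1}]' | grep -E "pos|force"
python3 -m creep '[{"slide":[0,0,0.3],"angular":[0,0,0],"claw":-1},{"slide":[0,0,0],"angular":[0,0,0],"claw":-1}]' | grep -E "pos|force"
python3 lag.py
```

```text
tcp_pos: [0.6908, 0.0666, 0.0436]
force: [1.5, -0.7, 6.0]
gripper_force: 2.7
tcp_pos: [0.6905, 0.0666, 0.0407]
force: [1.5, -0.4, 6.0]
gripper_force: 2.9
match 0.78 shift -4 8 polar 10.2 r 0.1469 yaw 13.3 z 0.0407 [ 1.5 -0.4  6. ] q6 1.27
```

```bash
python3 -m creep '[{"slide":[-0.06,0.64,0],"angular":[0,0,0.0436],"claw":-1},{"slide":[-0.125,1.276,0],"angular":[0,0,0.0873],"claw":-1},{"slide":[-0.125,1.276,0],"angular":[0,0,0.0873],"claw":-1},{"slide":[0,0,0],"angular":[0,0,0],"claw":-1}]' | grep -E "pos|force"
python3 lag.py
```

```text
tcp_pos: [0.693, 0.0326, 0.0411]
force: [1.8, -1.7, 5.2]
gripper_force: 2.9
match 0.78 shift -3 8 polar -3.1 r 0.1472 yaw 0.6 z 0.0411 [ 1.8 -1.7  5.2] q6 1.45
```

The image of the pad is unchanged relative to the tool, so the dial is turning with the finger (about −12.6° so far). Continuing.

```bash
python3 -m creep '[{"slide":[-0.125,1.276,0],"angular":[0,0,0.0873],"claw":-1},{"slide":[-0.125,1.276,0],"angular":[0,0,0.0873],"claw":-1},{"slide":[-0.125,1.276,0],"angular":[0,0,0.0873],"claw":-1},{"slide":[-0.125,1.276,0],"angular":[0,0,0.0873],"claw":-1},{"slide":[-0.125,1.276,0],"angular":[0,0,0.0873],"claw":-1},{"slide":[-0.125,1.276,0],"angular":[0,0,0.0873],"claw":-1},{"slide":[-0.125,1.276,0],"angular":[0,0,0.0873],"claw":-1},{"slide":[0,0,0],"angular":[0,0,0],"claw":-1}]' | grep -E "pos|force"
python3 lag.py
python3 -m creep '[{"slide":[-0.125,1.276,0],"angular":[0,0,0.0873],"claw":-1},{"slide":[-0.125,1.276,0],"angular":[0,0,0.0873],"claw":-1},{"slide":[-0.125,1.276,0],"angular":[0,0,0.0873],"claw":-1},{"slide":[-0.125,1.276,0],"angular":[0,0,0.0873],"claw":-1},{"slide":[-0.125,1.276,0],"angular":[0,0,0.0873],"claw":-1},{"slide":[0,0,0],"angular":[0,0,0],"claw":-1},{"slide":[0,0,0],"angular":[0,0,0],"claw":-1}]' | grep -E "pos|force"
python3 lag.py
```

```text
tcp_pos: [0.6616, -0.0508, 0.041]
force: [1.0, -2.1, 5.5]
gripper_force: 2.9
match 0.69 shift -3 8 polar -38.3 r 0.1473 yaw -34.4 z 0.0410 [ 1.  -2.1  5.5] q6 1.93
tcp_pos: [0.6127, -0.0903, 0.0408]
force: [-0.1, -1.3, 5.3]
gripper_force: 3.0
match 0.65 shift -3 8 polar -63.0 r 0.1469 yaw -59.2 z 0.0408 [-0.1 -1.3  5.3] q6 2.28
```

```bash
python3 -m creep '[{"slide":[-0.125,1.276,0],"angular":[0,0,0.0873],"claw":-1},{"slide":[-0.125,1.276,0],"angular":[0,0,0.0873],"claw":-1},{"slide":[-0.125,1.276,0],"angular":[0,0,0.0873],"claw":-1},{"slide":[-0.05,0.62,0],"angular":[0,0,0.042],"claw":-1},{"slide":[0,0,0],"angular":[0,0,0],"claw":-1},{"slide":[0,0,0],"angular":[0,0,0],"claw":-1}]' | grep -E "pos|force"
python3 lag.py
```

```text
tcp_pos: [0.5702, -0.1039, 0.0406]
force: [-1.5, -0.6, 6.2]
gripper_force: 3.1
match 0.64 shift -3 8 polar -80.5 r 0.1464 yaw -76.6 z 0.0406 [-1.5 -0.6  6.2] q6 2.54
```

```bash
python3 -m creep '[{"slide":[0,0,-0.4],"angular":[0,0,0],"claw":-1},{"slide":[0,0,-0.4],"angular":[0,0,0],"claw":-1},{"slide":[0,0,0],"angular":[0,0,0],"claw":-1},{"slide":[0,0,0],"angular":[0,0,0],"claw":-1}]' | grep -E "pos|force"
python3 lag.py
```

```text
tcp_pos: [0.5714, -0.1037, 0.0483]
force: [0.3, 0.3, 4.0]
gripper_force: 1.9
match 0.71 shift -8 5 polar -80.0 r 0.1464 yaw -76.6 z 0.0483 [0.3 0.3 4. ] q6 2.54
```

The bar followed up with 4 N still on it at z 0.048, so the plunger has entered the slot. I'll lift clear and verify from the cameras.

```bash
python3 -m creep '[{"slide":[0,0,-1],"angular":[0,0,0],"claw":-1},{"slide":[0,0,-3],"angular":[0,0,0],"claw":-1},{"slide":[0,0,-4],"angular":[0,0,0],"claw":-1},{"slide":[0,0,-4],"angular":[0,0,0],"claw":-1},{"slide":[0,0,-4],"angular":[0,0,-0.1],"claw":0.6},{"slide":[-1.5,-3.8,0],"angular":[0,0,-0.12],"claw":0.6},{"slide":[-1.0,-3.9,0],"angular":[0,0,-0.12],"claw":0.6},{"slide":[-0.5,-4,0],"angular":[0,0,-0.12],"claw":0.6},{"slide":[0,-4,0],"angular":[0,0,-0.12],"claw":0.6},{"slide":[0.5,-4,0],"angular":[0,0,-0.12],"claw":0.6}]' | grep -E "pos|force|rot|t:"
python3 -m creep '[{"slide":[1,-3.8,0],"angular":[0,0,-0.12],"claw":0.6},{"slide":[1.5,-3.7,0],"angular":[0,0,-0.12],"claw":0.6},{"slide":[2,-3.4,0],"angular":[0,0,-0.12],"claw":0.6},{"slide":[0,-3.5,0],"angular":[0,0,-0.12],"claw":0.6},{"slide":[0,-3.5,0],"angular":[0,0,-0.12],"claw":0.6},{"slide":[0,-3.5,0],"angular":[0,0,-0.12],"claw":0.6},{"slide":[0,0,0],"angular":[0,0,0],"claw":0.6},{"slide":[0,0,0],"angular":[0,0,0],"claw":0.6}]' | grep -E "pos|force|rot|gap"
python3 - <<'E'
from h import *
s=manip.sense();w=viewer.snapshot("wrist");t=viewer.snapshot("top");sc=viewer.snapshot("scene")
for n,i in(("w3",w),("t3",t),("s3",sc)):cv2.imwrite(f"pics/{n}.png",i)
np.save("pics/w3.npy",s,allow_pickle=True)
C,T,S=cam("wrist",s),cam("top"),cam("scene")
for n,X in dict(hs=[.574,.359,.015],led=[.445,.332,.013],platen=[.5368,.0794,.052],plunger=[.5644,-.0374,.095],bar=[.579,-.1006,.079]).items():print(n,proj(C,X).round(0),proj(T,X).round(0),proj(S,X).round(0))
f=lambda i,r:cv2.resize(i,r,interpolation=cv2.INTER_CUBIC)
cv2.imwrite("pics/v9.png",np.vstack([f(w,(560,350)),np.hstack([f(t[180:300,260:400],(280,240)),f(sc[140:260,240:380],(280,240))])]))
E
```

```text
t: 9.98
tcp_pos: [0.7256, 0.0273, 0.208]
tool_rot: [0.951, -0.31, -0.001, 0.0]
force: [0.3, -0.8, -0.4]
gripper_force: 0.0
tcp_pos: [0.8339, 0.2054, 0.2065]
tool_rot: [0.999, 0.043, -0.002, 0.0]
force: [0.5, -1.3, 0.1]
finger_gap: 0.799
gripper_force: 0.0
hs [204. 346.] [205. 216.] [429. 186.]
led [223. 413.] [214. 265.] [404. 156.]
platen [394. 402.] [310. 230.] [329. 186.]
plunger [498. 422.] [356. 218.] [287. 191.]
bar [542. 405.] [380. 213.] [264. 204.]
```

View pics/v9.png

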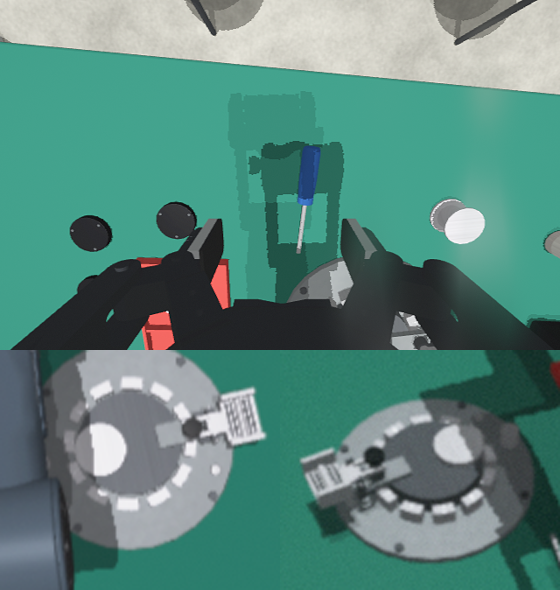

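The image confirms it. In the full top view the platen is at (310,230), as predicted, with the pad at (380,210) and the plunger cap at (355.5,219). In the scene view the cap is at (287.5,193.5), no higher than predicted for the home position, so it is home at the post station. Next I go to the heatsink, stopping short to measure it with the wrist camera.

```bash
python3 -m creep '[{"slide":[-3.6,-1.95,0],"angular":[0,0,0.02],"claw":0.75},{"slide":[-3.6,-1.95,0],"angular":[0,0,0],"claw":0.75},{"slide":[-3.6,-1.95,0],"angular":[0,0,0],"claw":0.75},{"slide":[-3.6,-1.95,0],"angular":[0,0,0],"claw":0.75},{"slide":[-3.6,-1.95,0],"angular":[0,0,0],"claw":0.75},{"slide":[-3.6,-1.95,0],"angular":[0,0,0],"claw":0.75},{"slide":[-3.6,-1.95,0],"angular":[0,0,0],"claw":0.75},{"slide":[-3.6,-1.95,0],"angular":[0,0,0],"claw":0.75},{"slide":[-3.6,-1.95,0],"angular":[0,0,0],"claw":0.75},{"slide":[0,0,0],"angular":[0,0,0],"claw":0.75}]' | grep -E "pos|force|rot|gap"
cat > see.py <<'E'
from h import *
import sys
# args: tag x y z radius : bright disc in wrist image near the expected point
tag=sys.argv[1];X=list(map(float,sys.argv[2:5]));tol=float(sys.argv[6]) if len(sys.argv)>6 else 45
viewer.snapshot("wrist");s=manip.sense();w=viewer.snapshot("wrist");C=cam("wrist",s);cv2.imwrite(f"pics/{tag}.png",w)
p=proj(C,X); r=float(sys.argv[5]); ex=np.linalg.norm(proj(C,np.array(X)+[0,r,0])-p)
print("pred",p.round(1),"rpx",ex.round(1),"tcp",s["tcp_pos"].round(4),"yaw",R.from_quat(s["tool_rot"]).as_euler("ZYX",True).round(1))
(c,a)=blob(w,p,tol,int(ex*1.8)); Y=atz(C,c,X[2]); print("blob",np.round(c,1),"area/exp",round(a/(np.pi*ex**2),2),"world",Y.round(4))
M=R.from_quat(s["tool_rot"]).as_matrix().T; print("to go in tool cm",(M@(Y-s["tcp_pos"])*100).round(2))
E
python3 see.py w4 .574 .359 .015 .030
```

```text
tcp_pos: [0.4925, 0.3566, 0.2084]
tool_rot: [0.999, 0.033, -0.004, 0.0]
force: [-0.2, -0.3, -0.2]
finger_gap: 0.875
gripper_force: 0.0
pred [324.8 117.2] rpx 25.6 tcp [0.4968 0.3558 0.2087] yaw [3.7e+00 1.0e-01 1.8e+02]
blob [324.1 114.6] area/exp 1.0 world [0.5769 0.36   0.015 ]
to go in tool cm [ 8.06  0.09 19.35]
```

```bash
python3 -m creep '[{"slide":[4,0.05,0],"angular":[0,0,0],"claw":0.75},{"slide":[4,0.05,0],"angular":[0,0,0],"claw":0.75},{"slide":[0,0,3.5],"angular":[0,0,0],"claw":0.75},{"slide":[0,0,3.5],"angular":[0,0,0],"claw":0.75},{"slide":[0,0,3.5],"angular":[0,0,0],"claw":0.75},{"slide":[0,0,3.5],"angular":[0,0,0],"claw":0.75},{"slide":[0,0,2],"angular":[0,0,0],"claw":0.75},{"slide":[0,0,1],"angular":[0,0,0],"claw":0.75},{"slide":[0,0,0],"angular":[0,0,0],"claw":0.75}]' | grep -E "pos|force|rot|gap"
python3 -m creep '[{"slide":[0,0,0.7],"angular":[0,0,0],"claw":0.75},{"slide":[0,0,0.7],"angular":[0,0,0],"claw":0.75},{"slide":[0,0,0],"angular":[0,0,0],"claw":0.75}]' | grep -E "pos|force|rot|gap"
python3 - <<'E'
from h import *
s=manip.sense();w=viewer.snapshot("wrist");C=cam("wrist",s);cv2.imwrite("pics/w5.png",w)
print(proj(C,[.577,.36,.015]),proj(C,s["tcp_pos"]))
E
```

```text
tcp_pos: [0.5805, 0.3576, 0.0351]
tool_rot: [1.0, 0.03, -0.002, 0.001]
force: [-1.0, -0.4, -0.3]
finger_gap: 0.871
gripper_force: 0.0
tcp_pos: [0.5811, 0.3599, 0.0243]
tool_rot: [1.0, 0.031, 0.0, -0.0]
force: [0.8, -1.4, 0.2]
finger_gap: 0.871
gripper_force: 0.0
[323.88583669 243.3165517 ] [324.57617729 243.03762413]
```

```bash
python3 -m creep '[{"slide":[-0.4,0,0.4],"angular":[0,0,0],"claw":0.75},{"slide":[0,0,0.4],"angular":[0,0,0],"claw":0.75},{"slide":[0,0,0],"angular":[0,0,0],"claw":0.75}]' | grep -E "pos|force:"
python3 -m creep '[{"slide":[0,0,0.4],"angular":[0,0,0],"claw":0.75},{"slide":[0,0,0.4],"angular":[0,0,0],"claw":0.75},{"slide":[0,0,0],"angular":[0,0,0],"claw":0.75}]' | grep -E "pos|force:"
python3 -m creep '[{"slide":[0,0,0.3],"angular":[0,0,0],"claw":0.75},{"slide":[0,0,0],"angular":[0,0,0],"claw":0.75}]' | grep -E "pos|force:"
```

```text
tcp_pos: [0.5756, 0.3598, 0.0157]
force: [-0.4, 0.2, 0.1]
gripper_force: 0.0
tcp_pos: [0.5759, 0.3596, 0.0071]
force: [-0.5, -0.2, -0.8]
gripper_force: 0.0
tcp_pos: [0.5762, 0.3597, 0.0044]
force: [-1.2, -0.0, 0.1]
gripper_force: 0.0
```

```bash
python3 -m creep '[{"slide":[0,0,0.4],"angular":[0,0,0],"claw":0.75},{"slide":[0,0,0.4],"angular":[0,0,0],"claw":0.75},{"slide":[0,0,0],"angular":[0,0,0],"claw":0.75}]' | grep -E "pos|force:"
python3 -m creep '[{"slide":[0,0,0.3],"angular":[0,0,0],"claw":0.75},{"slide":[0,0,0.3],"angular":[0,0,0],"claw":0.75},{"slide":[0,0,0],"angular":[0,0,0],"claw":0.75}]' | grep -E "pos|force:"
python3 -m creep '[{"slide":[0,0,0.3],"angular":[0,0,0],"claw":0.75},{"slide":[0,0,0],"angular":[0,0,0],"claw":0.75}]' | grep -E "pos|force:"
```

```text
tcp_pos: [0.5759, 0.3595, -0.004]
force: [-0.7, 0.5, -0.7]
gripper_force: 0.0
tcp_pos: [0.5761, 0.3596, -0.0097]
force: [-0.1, 0.6, 0.2]
gripper_force: 0.0
tcp_pos: [0.5762, 0.3597, -0.0125]
force: [0.4, 0.4, -0.0]
gripper_force: 0.0
```

```bash
python3 -m creep '[{"slide":[0,0,0.3],"angular":[0,0,0],"claw":0.75},{"slide":[0,0,0.3],"angular":[0,0,0],"claw":0.75},{"slide":[0,0,0],"angular":[0,0,0],"claw":0.75}]' | grep -E "pos|force:"
python3 -m creep '[{"slide":[0,0,0.25],"angular":[0,0,0],"claw":0.75},{"slide":[0,0,0],"angular":[0,0,0],"claw":0.75}]' | grep -E "pos|force:"
python3 -m creep '[{"slide":[0,0,0.25],"angular":[0,0,0],"claw":0.75},{"slide":[0,0,0],"angular":[0,0,0],"claw":0.75}]' | grep -E "pos|force:"
```

```text
tcp_pos: [0.576, 0.3596, -0.0187]
force: [-0.2, 0.2, 0.2]
gripper_force: 0.0
tcp_pos: [0.5762, 0.3597, -0.0209]
force: [-0.5, -0.0, -0.5]
gripper_force: 0.0
tcp_pos: [0.5763, 0.3597, -0.0234]
force: [-0.0, 0.1, 0.0]
gripper_force: 0.0
```

```bash
python3 -m creep '[{"slide":[0,0,0],"angular":[0,0,0],"claw":0.5},{"slide":[0,0,0],"angular":[0,0,0],"claw":0.5},{"slide":[0,0,0],"angular":[0,0,0],"claw":0.5}]' 25| grep -E "pos|force|gap"
python3 -m creep '[{"slide":[0,0,0],"angular":[0,0,0],"claw":0.3},{"slide":[0,0,0],"angular":[0,0,0],"claw":0.2},{"slide":[0,0,0],"angular":[0,0,0],"claw":0.2},{"slide":[0,0,0],"angular":[0,0,0],"claw":0.2}]' 25| grep -E "pos|force|gap"
```

```text
tcp_pos: [0.5766, 0.3598, -0.0229]
force: [-0.3, -0.7, 0.2]
finger_gap: 0.751
gripper_force: 0.0
tcp_pos: [0.5768, 0.3599, -0.0225]
force: [-0.6, -0.4, 3.9]
finger_gap: 0.688
gripper_force: 27.2
```

Gripped at 58.5 mm opening, which matches the 60 mm disc. I'll lift and go to view the platen from short of it.

```bash
python3 -m creep '[{"slide":[0,0,-0.5],"angular":[0,0,0],"claw":0.2},{"slide":[0,0,-2],"angular":[0,0,0],"claw":0.2},{"slide":[0,0,-3.5],"angular":[0,0,0],"claw":0.2},{"slide":[0,0,-4],"angular":[0,0,0],"claw":0.2},{"slide":[0,0,-4],"angular":[0,0,0],"claw":0.2},{"slide":[0,0,-4],"angular":[0,0,0],"claw":0.2},{"slide":[-1.72,3.41,0],"angular":[0,0,0],"claw":0.2},{"slide":[-1.72,3.41,0],"angular":[0,0,0],"claw":0.2},{"slide":[-1.72,3.41,0],"angular":[0,0,0],"claw":0.2},{"slide":[-1.72,3.41,0],"angular":[0,0,0],"claw":0.2}]' 40| grep -E "pos|force|gap"
python3 -m creep '[{"slide":[-1.72,3.41,0],"angular":[0,0,0],"claw":0.2},{"slide":[-1.72,3.41,0],"angular":[0,0,0],"claw":0.2},{"slide":[-1.72,3.41,0],"angular":[0,0,0],"claw":0.2},{"slide":[-1.72,3.41,0],"angular":[0,0,0],"claw":0.2},{"slide":[0,0,0],"angular":[0,0,0],"claw":0.2},{"slide":[0,0,0],"angular":[0,0,0],"claw":0.2},{"slide":[0,0,0],"angular":[0,0,0],"claw":0.2}]' | grep -E "pos|force|gap|t:"
python3 see.py w6 .5368 .0794 .052 .034
```

```text
tcp_pos: [0.5152, 0.2182, 0.1572]
force: [-0.3, -0.5, -1.1]
finger_gap: 0.679
gripper_force: 43.1
t: 16.7
tcp_pos: [0.4569, 0.0789, 0.1572]
tool_rot: [1.0, 0.031, 0.0, -0.0]
force: [0.5, 0.9, -0.2]
finger_gap: 0.679
gripper_force: 43.2
pred [329.5 113.1] rpx 38.5 tcp [0.4571 0.0794 0.1572] yaw [ 3.6e+00 -1.0e-01 -1.8e+02]
blob [322.6 108.9] area/exp 1.19 world [0.54   0.0858 0.052 ]
to go in tool cm [ 8.3  -0.1  10.53]
```

```bash
cat > fit.py <<'E'
from h import *
from scipy.ndimage import map_coordinates
from scipy.optimize import minimize
def circ(img,C,X,r,rng=.008,sign=None):
    "best (x,y) of a circle of radius r at height X[2]: mean brightness step across the projected rim, robust over sectors"
    g=cv2.GaussianBlur(cv2.cvtColor(img,cv2.COLOR_BGR2GRAY),(3,3),0).astype(float)
    th=np.linspace(0,2*np.pi,120,endpoint=False)
    def pts(x,y,rr): return np.array([proj(C,[x+rr*np.cos(t),y+rr*np.sin(t),X[2]]) for t in th])
    def sc(v):
        a=pts(v[0],v[1],r-.0015);b=pts(v[0],v[1],r+.0015)
        d=map_coordinates(g,a.T[::-1],order=1)-map_coordinates(g,b.T[::-1],order=1)
        return np.minimum(np.clip(d,0,None),40).mean()
    best=max(((sc((X[0]+i,X[1]+j)),X[0]+i,X[1]+j) for i in np.arange(-rng,rng+1e-9,.001) for j in np.arange(-rng,rng+1e-9,.001)))
    m=minimize(lambda v:-sc(v),best[1:],method="Nelder-Mead",options=dict(initial_simplex=[best[1:],(best[1]+.001,best[2]),(best[1],best[2]+.001)],xatol=1e-4))
    return m.x,-m.fun
E
python3 - <<'E'
from fit import *
s=manip.sense();C=cam("wrist",s);w=cv2.imread("pics/w6.png")
print("platen",*circ(w,C,[.537,.0794,.052],.034), "+-4mm z", *circ(w,C,[.537,.0794,.048],.034),*circ(w,C,[.537,.0794,.056],.034))
print("base",*circ(w,C,[.546,.0405,.012],.14))
for n,X in dict(mark=[.518,.157,.04]).items(): print(n,*circ(w,C,X,.013))
for n,X in dict(capB=[.574,-.077,.016],capC=[.512,-.0752,.016],capA=[.464,.127,.016]).items(): print(n,proj(C,X).round(),*circ(w,C,X,.007))
# same for the heatsink image w4
s4=dict(tcp_pos=np.array([.4968,.3558,.2087]),tool_rot=R.from_euler("ZYX",[3.7,.1,180],True).as_quat());C4=cam("wrist",s4)
print("hs",*circ(cv2.imread("pics/w4.png"),C4,[.577,.36,.015],.030))
print("led",proj(C4,[.445,.332,.013]))
t=cv2.imread("pics/t3.png");S3=cv2.imread("pics/s3.png")
print("top platen",*circ(t,cam("top"),[.537,.0794,.052],.034),"scene",*circ(S3,cam("scene"),[.537,.0794,.052],.034))
E
```

```text
platen [0.5400584  0.07912202] 36.496291072096014 +-4mm z [0.54027272 0.07901981] 37.1717544438566 [0.53974127 0.07968911] 34.35934179840983
base [0.54918704 0.04133434] 18.062253448288775
mark [0.52076188 0.15773146] 36.37434888202268
capB [492.  85.] [ 0.57623846 -0.06828673] 12.940234134006934
capC [477. 149.] [ 0.51417247 -0.07353918] 27.79415670372858
capA [280. 183.] [0.46596835 0.12874503] 31.589931379950734
hs [0.5765625 0.360125 ] 40.0
led [338.93345726 221.95505118]
top platen [0.53803606 0.07808488] 30.714993311815153 scene [0.53970808 0.07718879] 27.177366925690837
```

```bash
python3 -m creep '[{"slide":[2.07,0.13,0],"angular":[0,0,0],"claw":0.2},{"slide":[2.07,0.13,0],"angular":[0,0,0],"claw":0.2},{"slide":[2.07,0.13,0],"angular":[0,0,0],"claw":0.2},{"slide":[2.07,0.13,0],"angular":[0,0,0],"claw":0.2},{"slide":[0,0,3],"angular":[0,0,0],"claw":0.2},{"slide":[0,0,3],"angular":[0,0,0],"claw":0.2},{"slide":[0,0,3],"angular":[0,0,0],"claw":0.2},{"slide":[0,0,2],"angular":[0,0,0],"claw":0.2},{"slide":[0,0,0],"angular":[0,0,0],"claw":0.2},{"slide":[0,0,0],"angular":[0,0,0],"claw":0.2}]' | grep -E "pos|force|rot"
python3 -m creep '[{"slide":[0,0,1],"angular":[0,0,0],"claw":0.2},{"slide":[0,0,0.3],"angular":[0,0,0],"claw":0.2},{"slide":[0,0,0],"angular":[0,0,0],"claw":0.2},{"slide":[0,0,0],"angular":[0,0,0],"claw":0.2}]' | grep -E "pos|force|rot"
python3 -c "
from station import manip
s=manip.sense();print(s['tcp_pos'],s['force'])"
```

```text
tcp_pos: [0.5389, 0.0802, 0.0459]
tool_rot: [0.999, 0.033, -0.001, -0.0]
force: [0.7, 0.4, -0.7]
gripper_force: 43.3
tcp_pos: [0.5398, 0.079, 0.0347]
tool_rot: [1.0, 0.032, 0.001, 0.0]
force: [-0.2, -0.0, -0.7]
gripper_force: 43.3
[0.53984434 0.07898464 0.03470077] [-1.53850822e-01 -3.23191712e-04 -6.81555605e-01]
```

```bash
python3 -m creep '[{"slide":[0,0,0.4],"angular":[0,0,0],"claw":0.2},{"slide":[0,0,0.3],"angular":[0,0,0],"claw":0.2},{"slide":[0,0,0],"angular":[0,0,0],"claw":0.2}]' | grep -E "pos|force:"
python3 -m creep '[{"slide":[0,0,0.15],"angular":[0,0,0],"claw":0.2},{"slide":[0,0,0],"angular":[0,0,0],"claw":0.2}]' | grep -E "pos|force:"
python3 -m creep '[{"slide":[0,0,0.1],"angular":[0,0,0],"claw":0.2},{"slide":[0,0,0],"angular":[0,0,0],"claw":0.2}]' | grep -E "pos|force:"
python3 -m creep '[{"slide":[0,0,0.1],"angular":[0,0,0],"claw":0.2},{"slide":[0,0,0],"angular":[0,0,0],"claw":0.2}]' | grep -E "pos|force:"
```

```text
tcp_pos: [0.5391, 0.0788, 0.0268]
force: [-0.2, -0.0, -1.0]
gripper_force: 43.3
tcp_pos: [0.5392, 0.0788, 0.0254]
force: [0.4, 1.0, -2.2]
gripper_force: 43.3
tcp_pos: [0.5394, 0.0789, 0.0247]
force: [-0.3, -0.0, 0.3]
gripper_force: 43.6
tcp_pos: [0.5394, 0.0789, 0.0246]
force: [-1.9, -0.7, 7.4]
gripper_force: 44.2
```

Contact came exactly where predicted (0.0246). Releasing.

```bash
python3 -m creep '[{"slide":[0,0,-0.1],"angular":[0,0,0],"claw":0.45},{"slide":[0,0,0],"angular":[0,0,0],"claw":0.55},{"slide":[0,0,0],"angular":[0,0,0],"claw":0.65},{"slide":[0,0,0],"angular":[0,0,0],"claw":0.7},{"slide":[0,0,-1],"angular":[0,0,0],"claw":0.7},{"slide":[0,0,-4],"angular":[0,0,0],"claw":0.7},{"slide":[0,0,-4],"angular":[0,0,0],"claw":0.7},{"slide":[-4,-0.25,-4],"angular":[0,0,0],"claw":0.3},{"slide":[-4.1,-0.25,0],"angular":[0,0,0],"claw":0.3},{"slide":[0,0,0],"angular":[0,0,0],"claw":0.3}]' 30| grep -E "t:|pos|force|gap"
python3 - <<'E'
from fit import *
viewer.snapshot("wrist");s=manip.sense();w=viewer.snapshot("wrist");cv2.imwrite("pics/w7.png",w);C=cam("wrist",s)
print(s["tcp_pos"])
print("hs",*circ(w,C,[.540,.0793,.062],.030))
print("platen",*circ(w,C,[.540,.0793,.052],.034),"base",*circ(w,C,[.549,.0413,.012],.14),"mark",*circ(w,C,[.5207,.1577,.04],.013))
E
```

```text
t: 19.55
tcp_pos: [0.456, 0.08, 0.1441]
tool_rot: [0.999, 0.032, -0.007, -0.001]
force: [-3.4, 0.4, -1.9]
finger_gap: 0.651
gripper_force: 0.0
[0.46142212 0.07954964 0.14426621]
hs [0.54085902 0.08001308] 26.06592950633503
platen [0.54018701 0.07881237] 35.686548364041485 base [0.54902077 0.04097402] 18.900298450490034 mark [0.52085007 0.15759932] 36.22448829455675
```

The heatsink sits within about 1.3 mm of the platen centre, and the base and post readings are unchanged. Now the LED board.

```bash
python3 -m creep '[{"slide":[-1.15,-3.66,0],"angular":[0,0,0],"claw":0.5},{"slide":[-1.15,-3.66,0],"angular":[0,0,0],"claw":0.5},{"slide":[-1.15,-3.66,0],"angular":[0,0,0],"claw":0.5},{"slide":[-1.15,-3.66,0],"angular":[0,0,0],"claw":0.5},{"slide":[-1.15,-3.66,0],"angular":[0,0,0],"claw":0.5},{"slide":[-1.15,-3.66,0],"angular":[0,0,0],"claw":0.5},{"slide":[-1.15,-3.66,0],"angular":[0,0,0],"claw":0.5},{"slide":[0,0,0],"angular":[0,0,0],"claw":0.5},{"slide":[0,0,0],"angular":[0,0,0],"claw":0.5}]' | grep -E "pos|force|gap"
python3 - <<'E'
from fit import *
viewer.snapshot("wrist");s=manip.sense();w=viewer.snapshot("wrist");cv2.imwrite("pics/w8.png",w);C=cam("wrist",s)
print(s["tcp_pos"],proj(C,[.447,.333,.013]))
X,v=circ(w,C,[.447,.333,.013],.023);print("led",X,v)
M=R.from_quat(s["tool_rot"]).as_matrix().T; print("to go in tool cm",(M@(np.r_[X,-.0195]-s["tcp_pos"])*100).round(2))
T=cam("top");a,b=(C,proj(C,[*X,.013])),(T,(214.1,264.5));print("height check",tri(a,b))
E
```

```text
tcp_pos: [0.3726, 0.3319, 0.144]
force: [-0.5, -0.1, 0.4]
finger_gap: 0.747
gripper_force: 0.0
[0.37292481 0.33045203 0.14385846] [325.99157419 119.87820195]
led [0.44725814 0.33265456] 39.99752107178195
to go in tool cm [ 7.42  0.27 16.34]
height check (array([0.4462099 , 0.33239411, 0.01320047]), [1.1, 1.1])
```

```bash
python3 -m creep '[{"slide":[3.7,0.13,0],"angular":[0,0,0],"claw":0.5},{"slide":[3.7,0.13,0],"angular":[0,0,0],"claw":0.5},{"slide":[0,0,3.5],"angular":[0,0,0],"claw":0.5},{"slide":[0,0,3.5],"angular":[0,0,0],"claw":0.5},{"slide":[0,0,3],"angular":[0,0,0],"claw":0.5},{"slide":[0,0,2],"angular":[0,0,0],"claw":0.5},{"slide":[0,0,1],"angular":[0,0,0],"claw":0.5},{"slide":[0,0,0],"angular":[0,0,0],"claw":0.5},{"slide":[0,0,0],"angular":[0,0,0],"claw":0.5}]' | grep -E "pos|force|rot"
```

```text
tcp_pos: [0.4472, 0.3306, 0.014]
tool_rot: [1.0, 0.031, 0.0, 0.0]
force: [0.9, 0.5, 0.5]
gripper_force: 0.0
```

```bash
python3 -m creep '[{"slide":[0,-0.2,1],"angular":[0,0,0],"claw":0.5},{"slide":[0,0,1],"angular":[0,0,0],"claw":0.5},{"slide":[0,0,0.7],"angular":[0,0,0],"claw":0.5},{"slide":[0,0,0.5],"angular":[0,0,0],"claw":0.5},{"slide":[0,0,0],"angular":[0,0,0],"claw":0.5}]' | grep -E "pos|force|gap"
python3 -m creep '[{"slide":[0,0,0],"angular":[0,0,0],"claw":0.2},{"slide":[0,0,0],"angular":[0,0,0],"claw":0},{"slide":[0,0,0],"angular":[0,0,0],"claw":-0.1},{"slide":[0,0,0],"angular":[0,0,0],"claw":-0.1},{"slide":[0,0,0],"angular":[0,0,0],"claw":-0.1},{"slide":[0,0,0],"angular":[0,0,0],"claw":-0.1}]' 25| grep -E "pos|force|gap"
```

```text
tcp_pos: [0.4454, 0.3333, -0.019]
force: [-0.0, -0.0, -0.1]
finger_gap: 0.755
gripper_force: 0.0
tcp_pos: [0.4464, 0.3337, -0.0177]
force: [-0.5, -0.6, 1.6]
finger_gap: 0.515
gripper_force: 25.6
```

Gripped at 43.8 mm opening, which matches the 46 mm disc. I'll lift and carry it to the platen.

```bash
python3 -m creep '[{"slide":[0,0,-0.5],"angular":[0,0,0],"claw":-0.1},{"slide":[0,0,-2],"angular":[0,0,0],"claw":-0.1},{"slide":[0,0,-3.5],"angular":[0,0,0],"claw":-0.1},{"slide":[0,0,-4],"angular":[0,0,0],"claw":-0.1},{"slide":[0,0,-3],"angular":[0,0,0],"claw":-0.1},{"slide":[0.965,3.24,0],"angular":[0,0,0],"claw":-0.1},{"slide":[0.965,3.24,0],"angular":[0,0,0],"claw":-0.1},{"slide":[0.965,3.24,0],"angular":[0,0,0],"claw":-0.1},{"slide":[0.965,3.24,0],"angular":[0,0,0],"claw":-0.1},{"slide":[0.965,3.24,0],"angular":[0,0,0],"claw":-0.1}]' 40| grep -E "pos|force|gap"
python3 -m creep '[{"slide":[0.965,3.24,0],"angular":[0,0,0],"claw":-0.1},{"slide":[0.965,3.24,0],"angular":[0,0,0],"claw":-0.1},{"slide":[0.965,3.24,0],"angular":[0,0,0],"claw":-0.1},{"slide":[0,0,2],"angular":[0,0,0],"claw":-0.1},{"slide":[0,0,2],"angular":[0,0,0],"claw":-0.1},{"slide":[0,0,0],"angular":[0,0,0],"claw":-0.1},{"slide":[0,0,0],"angular":[0,0,0],"claw":-0.1},{"slide":[0,0,0],"angular":[0,0,0],"claw":-0.1}]' | grep -E "pos|force|gap|rot"
```

```text
tcp_pos: [0.5046, 0.1734, 0.1124]
force: [0.6, -0.1, -0.7]
finger_gap: 0.51
gripper_force: 40.8
tcp_pos: [0.5397, 0.0799, 0.0726]
tool_rot: [0.999, 0.032, 0.0, 0.0]
force: [-0.2, 0.1, -0.6]
finger_gap: 0.505
gripper_force: 40.9
```

Right on target. Descending from 0.0726 to about 0.039.

```bash
python3 -m creep '[{"slide":[0,0,1.5],"angular":[0,0,0],"claw":-0.1},{"slide":[0,0,1],"angular":[0,0,0],"claw":-0.1},{"slide":[0,0,0.4],"angular":[0,0,0],"claw":-0.1},{"slide":[0,0,0],"angular":[0,0,0],"claw":-0.1},{"slide":[0,0,0],"angular":[0,0,0],"claw":-0.1}]' | grep -E "pos|force:"
python3 -m creep '[{"slide":[0,0,0.15],"angular":[0,0,0],"claw":-0.1},{"slide":[0,0,0.1],"angular":[0,0,0],"claw":-0.1},{"slide":[0,0,0],"angular":[0,0,0],"claw":-0.1}]' | grep -E "pos|force:"
python3 -m creep '[{"slide":[0,0,0.15],"angular":[0,0,0],"claw":-0.1},{"slide":[0,0,0],"angular":[0,0,0],"claw":-0.1}]' | grep -E "pos|force:"
```

```text
tcp_pos: [0.5396, 0.0799, 0.0432]
force: [-0.1, 0.1, -0.9]
gripper_force: 40.9
tcp_pos: [0.5397, 0.0797, 0.0407]
force: [0.5, -0.4, -0.4]
gripper_force: 40.9
tcp_pos: [0.5399, 0.0796, 0.0394]
force: [-0.9, 0.5, 2.7]
gripper_force: 41.2
```

```bash
python3 -m creep '[{"slide":[0,0,0],"angular":[0,0,0],"claw":0.05},{"slide":[0,0,0],"angular":[0,0,0],"claw":0.15},{"slide":[0,0,0],"angular":[0,0,0],"claw":0.3},{"slide":[0,0,0],"angular":[0,0,0],"claw":0.4},{"slide":[0,0,-1],"angular":[0,0,0],"claw":0.4},{"slide":[0,0,-4],"angular":[0,0,0],"claw":0.4},{"slide":[0,0,-4],"angular":[0,0,0],"claw":0.4},{"slide":[-4,-0.25,-2],"angular":[0,0,0],"claw":0.4},{"slide":[-4.1,-0.25,0],"angular":[0,0,0],"claw":0.4},{"slide":[0,0,0],"angular":[0,0,0],"claw":0.4}]' | grep -E "t:|pos|force|gap"
python3 -m creep '[{"slide":[0,0,0],"angular":[0,0,0],"claw":0.4},{"slide":[0,0,0],"angular":[0,0,0],"claw":0.4}]' | grep pos
python3 - <<'E'
from fit import *
s=manip.sense();w=viewer.snapshot("wrist");cv2.imwrite("pics/w9.png",w);C=cam("wrist",s)
print("led",*circ(w,C,[.540,.0793,.070],.023),"hs",*circ(w,C,[.540,.0793,.062],.030,.005))
print("platen",*circ(w,C,[.540,.0793,.052],.034,.005),"mark",*circ(w,C,[.5207,.1577,.04],.013))
t=viewer.snapshot("top");sc=viewer.snapshot("scene")
f=lambda i,r:cv2.resize(i,r,interpolation=cv2.INTER_CUBIC)
cv2.imwrite("pics/v10.png",np.hstack([f(w[20:245,200:480],(466,375)),f(sc[150:250,250:370],(330,375))]))
E
```

```text
t: 25.33
tcp_pos: [0.4475, 0.0808, 0.1473]
tool_rot: [0.999, 0.032, -0.008, -0.001]
force: [-3.3, 0.3, -1.5]
finger_gap: 0.7
gripper_force: 0.0
tcp_pos: [0.4619, 0.0795, 0.1484]
led [0.53555151 0.07118776] 17.076396327090517 hs [0.54101339 0.07981883] 26.3961116315349
platen [0.54004266 0.07877309] 35.88565107425214 mark [0.52078572 0.15753792] 36.449116275559724
```

View pics/v10.png

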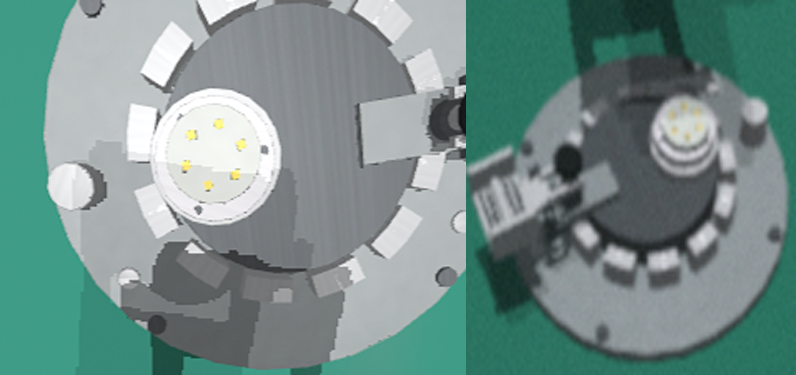

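The picture shows the stack flat on the platen, with the chips centred at about crop (214,155), and the plunger and pad opposite. The LED circle fit locked onto the wrong low-contrast edge, so I'll locate the board by its yellow chips.

Run:
```python
from h import *
s=manip.sense();C=cam("wrist",s);w=cv2.imread("pics/w9.png")
h=cv2.cvtColor(w,cv2.COLOR_BGR2HSV);m=cv2.inRange(h,(20,120,100),(35,255,255));m[:80]=0;m[150:]=0;m[:,:300]=0;m[:,360:]=0
n,_,st,c=cv2.connectedComponentsWithStats(m);c=c[1:][st[1:,4]>4];P=np.array([atz(C,p,.070)[:2] for p in c]);print(len(c),P.mean(0),cv2.minEnclosingCircle((P*1000).astype(np.float32)))
```

```text
5 [0.54033824 0.07876909] ((542.09521484375, 81.11909484863281), 14.117663383483887)
```

Run:
```python
from h import *
from scipy.optimize import least_squares
s=manip.sense();C=cam("wrist",s);w=cv2.imread("pics/w9.png")
h=cv2.cvtColor(w,cv2.COLOR_BGR2HSV);m=cv2.inRange(h,(18,90,80),(38,255,255));m[:80]=0;m[150:]=0;m[:,:300]=0;m[:,360:]=0
n,_,st,c=cv2.connectedComponentsWithStats(m);k=st[1:,4]>4;c=c[1:][k];P=np.array([atz(C,p,.070)[:2] for p in c]);print(P.round(4),st[1:,4])
r=least_squares(lambda v:np.hypot(*(P-v[:2]).T)-v[2],[.54,.08,.014]);print(r.x,r.fun)
```

```text
[[0.5563 0.0796]
 [0.5508 0.0923]
 [0.5478 0.0684]
 [0.5368 0.0939]
 [0.5337 0.0702]
 [0.5283 0.0826]] [22 25 23 25 23 21]
[0.54233409 0.08114562 0.01398157] [ 6.90333979e-05  2.58135701e-05 -8.89422022e-05 -1.00664728e-04
  1.38162817e-05  8.09436805e-05]
```

The LED board is within about 2 mm of the heatsink centre and about 3 mm of the platen centre, which is inside my measuring error. The stack is flat, the dial is locked, and the arm is clear. Handing in.

```bash
python3 -c "
from station import ticket
print(ticket.sign_off())"
```

```text
the job is handed in; nothing more can be done
None
```

The job is handed in at about 26 s of the 67 s: the dial is locked with the platen at the tall post, the heatsink is on the platen about 1.3 mm off centre, and the LED board is on top about 2 mm off the heatsink and 3 mm off the platen centre; the sign-off returned no verdict.

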